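Set the bench magnifier over the yo-yo

ROBOT

A 6-joint arm with a two-finger parallel gripper is mounted at the origin on the work surface. World frame = base frame: x ahead of the robot, y to its left, z up, the work surface at z = 0. Lengths are in mm, angles in rad, forces in N, time in s.
With the tool pointing down it reaches from about 350 to 975 mm from the base axis. Payload 7.1 kg.
Tool frame: the origin (TCP) lies at the very end of the fingers, on their centre line; the grasp point (between the pads) lies 19 mm behind it; z points along the fingers, x is the direction in which the jaws open and shut, and the axes are right-handed (so a half turn about z gives the same grasp; the last joint's range is limited). The gripper opens to 88 mm and grips with 3 to 60 N. Pads are 20 mm wide; open, the fingers measure 115 mm over their backs; the gripper's body (75 mm by 178 mm) begins 61 mm behind the grasp point.
Start: joints at [1.312, 0.423, 1.63, -0, 1.089, -0.019], TCP at [148.411, 607.107, 222.675] pointing down, gripper open.
Joint ranges: [-3, 3], [-0.9, 2.11], [0.09, 2.58], [-1.31, 4.45], [0.11, 2.69], [-2.54, 2.54]. Speed limits (rad/s): [2.39, 2.39, 3.01, 3.14, 3.14, 3.14].

INTERFACE

Orientations are given as a rotation vector (axis times angle).
In Python, from workcell import * gives the robot as it stands.
- The arm moves only by the tool arm_command, never from a script. Its argument "increments" is a list of rows, each a list of 2 entries, a list of its own where there are three numbers: the shift along the tool's x, y, z in cm, then the turn about the tool's z in degrees. In form: [[[dx, dy, dz], turn], ...]. A call has 1 to 20 rows; each row shifts and turns the pose as measured when the row begins, along the tool's axes as they then stand; what a row does not reach is not made up. A row lasts 1/10 s, in which the tool goes at most 50 mm and 8.59 degrees, less where a joint would pass 70% of its speed; a pose out of reach is approached as far as the arm can. A call is refused whole if a number of a shift passes 5 or a number of a turn 8.59, either way. A call with a gripper value outside its range is refused whole. "gripper" is the opening, from 0 (shut) to 1 (fully open), set as the call begins (left out, the last holds). The fingers move at their own pace and stop on an object; the grip force is fixed at half the most. Time passes only in rows, so rows that do not move let the fingers close. It gives the time, the measured TCP pose, the force and the opening at its end, in the units of the state.
- get_obs(): the state, without advancing time (a new reading comes with each control period).
- get_image(name): name is "scene" or "top" or "wrist"; returns the picture (384x512x3 uint8, red, green, blue); there is no depth.
- camera_params(name): a dict with "K" (3x3 intrinsics, pixels), "rvec" (rotation vector, rad) and "tvec" (3), from world to camera coordinates, as OpenCV has them; the wrist camera has in their place "T_tool_cam" (4x4, takes a point from camera to tool coordinates, whose origin is the TCP and whose axes are the tool frame's). Camera axes: x right, y down, z forward; pixel columns grow to the right and rows downward; lengths in mm; the calibration is good to about 2 mm. A picture is of the moment at which its call begins: read the wrist's pose just before it. camera_params takes no time and is no camera call.
- close_job(): hands the job in, once; it reports no verdict.
The state is a dict: "t": time; "qpos": joint angles; "qvel": joint speeds; "joint_torque": joint torques, N m; "ee_pos": TCP position; "orientation": TCP orientation; "ft_force": force on the tool from outside, world axes, zero at the start; "moment": the same for the moment, N m; "width": finger opening in mm.
Only numpy, scipy, OpenCV 4.12 (cv2) and the standard library are available. Lean on these libraries where they do the work, as an engineer would, in place of code of your own. Each camera call takes 0.05 s, during which the arm holds its last target.

TASK

Set the magnifier up to inspect the yo-yo: push its post down into the socket until the broad engraved ring is level with the socket's lip, and swing the arm so that the lens is centred above the yo-yo. Then close the clamp lever fully to lock it, and leave the yo-yo and the other things on the mat where they are.

Things in the scene. Friction and masses are not known exactly. Their poses are not given: they have to be found in the camera images.
- post_top (a point): Centre of the flat top of the black end cap (26 mm across) on the magnifier's post, an upright aluminium tube 20 mm thick that slides in the stand's socket. It starts 40 to 70 mm too high and stays where it is left. Pressed on the cap it goes down at 7 to 15 N; it can be lifted with about 22 N. A stop lies 8 mm below the marked depth. z is up.
- post_mark (a point): Centre of the post at the middle of the broad black engraved ring (3 mm wide; the other rings, 10 mm apart, are hairlines). It lies on the post's axis, 135 mm straight below post_top. z is up.
- socket_lip (a point): Centre of the socket's top rim, where the post enters: top of a dark split collar 48 mm across, on a 38 mm socket tube and a 110 mm round flange screwed to the counter. Always 100 mm above the mat (the mat is 3 mm thick, on z = 0). The stand is fixed; x points level from the post to the middle of the arm's swing, z is up.
- lens_centre (a point): Centre of the magnifier lens, 200 mm level from the post's axis and always 32 mm below post_top. It sits level in a white round frame 112 mm across and 20 mm tall (10 mm above and below this point). x points away from the post along the arm, z is up.
- swing_middle (a point): Point on the centre line of the level swing arm, 110 mm from the post's axis, at lens height. The arm is an aluminium tube 16 mm thick from the hub on the post (36 mm across, 34 mm tall) to the lens frame. A black battery pod 18 mm wide sits on it 53 to 97 mm from the post, top 19 mm above the centre line; a black tilt joint is 121 to 147 mm from the post.
- swing_arm (a joint): Angle of the swing arm about the post, rad: 0 when it points along the stand's own x, growing anticlockwise seen from above, stops at -0.95 and 0.95. About 1.5 N sideways at the lens frame moves it; it stays where it is left. It swings at any height of the post.
- clamp_lever (a joint): Angle of the collar's clamp lever, rad: 0 fully closed (against its stop), it starts open at 1.2 to 1.7 and closes by turning clockwise seen from above, about a vertical pin. About 1.5 N at the knob moves it; it stays where it is left. Height and swing are set with it open; it is closed last, to secure them.
- lever_pivot (a point): Centre of the clamp lever's vertical pivot pin, beside the collar on the side away from the lens, 89 mm above the mat. x points along the lever towards its knob. The lever's pivot barrel is 18 mm across; open, the lever points outward, away from the post.
- lever_knob (a point): Centre of the lever's aluminium knob end (16 mm thick round bar, 32 mm long, along the lever), 70 mm level from lever_pivot, 89 mm above the mat. The bar between is 9 mm wide, 12 mm tall. Nothing is under it but the flange.
- yoyo_centre (a point): Centre of the mirrored steel yo-yo, 56 mm in diameter, lying on one side face on the mat, 42 mm tall; its axle is upright and this point is 21 mm above the mat. Loose, 68 g. It lies about 200 mm from the post's axis, on one side or the other of the starting lens.
- cup_centre (a point): Bystander: brass bearing-seat press cup, an open round cup 35 mm across with a 42 mm foot, 30 mm tall, standing loose on the mat; the point is on its axis 15 mm above the mat. It stands on the side of the lens where the yo-yo is not.
- tray_centre (a point): Bystander: grey plastic pad tray, 100 x 140 x 22 mm, with six compartments of small pads; the point is 11 mm above the mat at its middle.
- tweezers_base (a point): Bystander: black stand 44 x 96 x 34 mm with three chrome tweezers upright in it, 120 mm tall in all; the point is the middle of the stand, 17 mm above the mat.
There are look-alikes about, which are no part of the job. What is shaped like the part that bears yoyo_centre but black or orange is not meant.

How it is judged (in metres and radians):
On the way:
1. the post's broad ring is level with the socket's lip and the lens is centred over the yo-yo, with the clamp lever still open (z of post_mark in the frame of socket_lip between -0.003 and 0.003 m and horizontal distance between lens_centre and yoyo_centre below 0.012 m and value of joint clamp_lever above 0.6 rad), for 0.2 s.
At the end, for the whole second after the job is handed in: Ring middle within 3 mm of the lip's height; lens centre within 12 mm (level) of over the yo-yo's centre, arm still; clamp lever within 0.12 rad of fully closed; yo-yo within 10 mm, cup, tray and tweezers within 15 mm of their starting places (z of post_mark in the frame of socket_lip between -0.003 and 0.003 m and horizontal distance between lens_centre and yoyo_centre below 0.012 m and value of joint clamp_lever below 0.12 rad and velocity of joint swing_arm between -0.02 and 0.02 rad/s and distance of yoyo_centre from where it was at the start of the episode below 0.01 m and distance of each of cup_centre, tray_centre, tweezers_base from where it was at the start of the episode below 0.015 m); the robot touches nothing.
It fails at once if the yo-yo is knocked or shifted (more than 10 mm) (distance of yoyo_centre from where it was at the start of the episode above 0.01 m).
It fails at once if the cup, the tray or the tweezers are knocked or shifted (more than 15 mm) (distance of any of cup_centre, tray_centre, tweezers_base from where it was at the start of the episode above 0.015 m).
It also fails if it takes over 67 s, if anything falls off the work surface, if the arm or the gripper's body presses on something with over 40 N, if the wrist force passes 120 N, or if a joint passes its speed limit or range.

## Working session

There is one attempt and no reset: what is moved stays moved. The work goes in short steps, Python scripts to look and compute and a tool call to move; the robot and the scene stay as the last step left them, time stands still between calls to the robot, and variables do not carry over. Pictures are saved under pics/ and viewed, and the job is handed in when it is done.

Besides the shell and the picture viewer there is one more tool, called as name(argument=value, ...) on one line, values as JSON. arm_command: Moves the arm, as the interface text tells. Its arguments: {"type":"object","properties":{"increments":{"type":"array","items":{"type":"array"}},"gripper":{"type":"number"}},"required":["increments"]}

```bash
ls; mkdir -p pics; python3 - <<'E'
from workcell import *
import cv2,numpy as np
o=get_obs();print(o)
for n in ["scene","top","wrist"]:
    im=get_image(n);cv2.imwrite(f"pics/{n}0.png",im[:,:,::-1]);print(n,camera_params(n))
E
```

```text
pics
{'t': 0.0, 'qpos': array([ 1.31200910e+00,  4.23827995e-01,  1.63065840e+00, -1.89077903e-05,
        1.08862070e+00, -1.90122887e-02]), 'qvel': array([ 0.00130461, -0.00085277, -0.00055709,  0.00312521, -0.00037449,
       -0.0010517 ]), 'joint_torque': array([ 5.44267334e-05, -5.44606125e+01, -2.73678499e+01,  6.43623504e-02,
        2.24876142e-02, -1.30694075e-04]), 'ee_pos': array([148.27530379, 606.59491249, 221.92213924]), 'orientation': array([ 2.47044458e+00,  1.93924965e+00, -1.88242215e-03]), 'ft_force': array([-0.05421713,  0.18295831,  0.40045727]), 'moment': array([-0.03142876, -0.00762026, -0.00723159]), 'width': 87.4680720071696}
scene {'K': array([[364.25445707,   0.        , 254.70550028],
       [  0.        , 364.25445707, 191.63227514],
       [  0.        ,   0.        ,   1.        ]]), 'rvec': array([ 2.48454819,  0.7363066 , -0.22285969]), 'tvec': array([-544.99387731, -140.11812448, 1049.71799176])}
top {'K': array([[364.24352501,   0.        , 257.94153792],
       [  0.        , 364.24352501, 191.14673021],
       [  0.        ,   0.        ,   1.        ]]), 'rvec': array([ 2.20238695, -2.14908523,  0.06100171]), 'tvec': array([  73.00328341,  625.40882168, 1057.91538383])}
wrist {'K': array([[305.93264457,   0.        , 252.89724895],
       [  0.        , 305.93264457, 189.84527419],
       [  0.        ,   0.        ,   1.        ]]), 'T_tool_cam': array([[ 9.99999004e-01,  1.32746031e-03,  4.79203879e-04,
         3.24019918e-01],
       [-1.40638311e-03,  9.65645247e-01,  2.59860113e-01,
        -6.95193241e+01],
       [-1.17786963e-04, -2.59860528e-01,  9.65646153e-01,
        -1.63287879e+02],
       [ 0.00000000e+00,  0.00000000e+00,  0.00000000e+00,
         1.00000000e+00]])}
```

View pics/scene0.png

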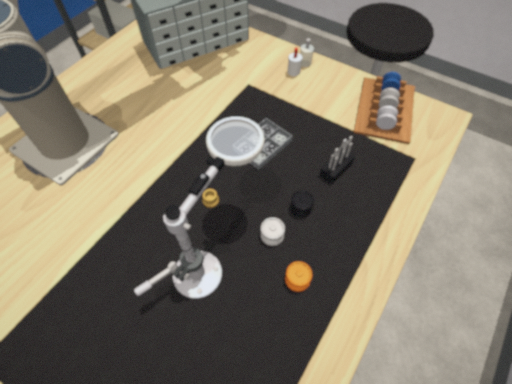

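View pics/top0.png

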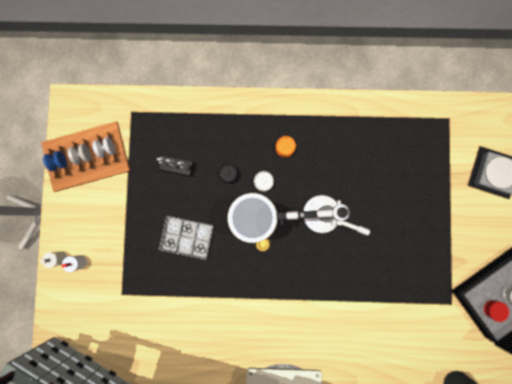

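View pics/wrist0.png

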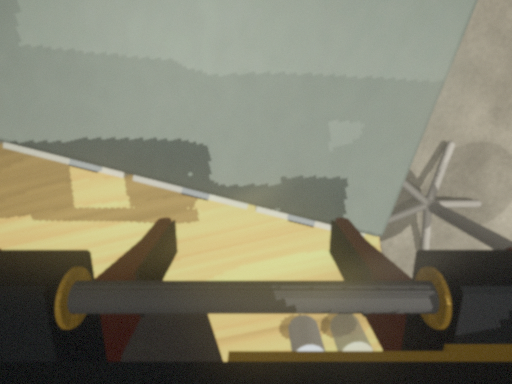

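The scene view shows the magnifier: post cap (~172,213), lens (235,141), lever knob (~140,291) and the silver yo-yo (273,231). In the top view the yo-yo is at (264,181), the lens at (252,217), the cap at ~(341,210), the cup at (263,244) and the lever knob at ~(365,231). I'll zoom in to get accurate pixels.

```bash
python3 - <<'E'
import cv2
a=cv2.imread("pics/top0.png")[150:270,210:390];cv2.imwrite("pics/topz.png",cv2.resize(a,None,fx=4.4,fy=4.4,interpolation=cv2.INTER_CUBIC))
a=cv2.imread("pics/scene0.png")[105:310,120:320];cv2.imwrite("pics/scz.png",cv2.resize(a,None,fx=2.9,fy=2.9,interpolation=cv2.INTER_CUBIC))
E
```

```text
(no output)
```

View pics/topz.png

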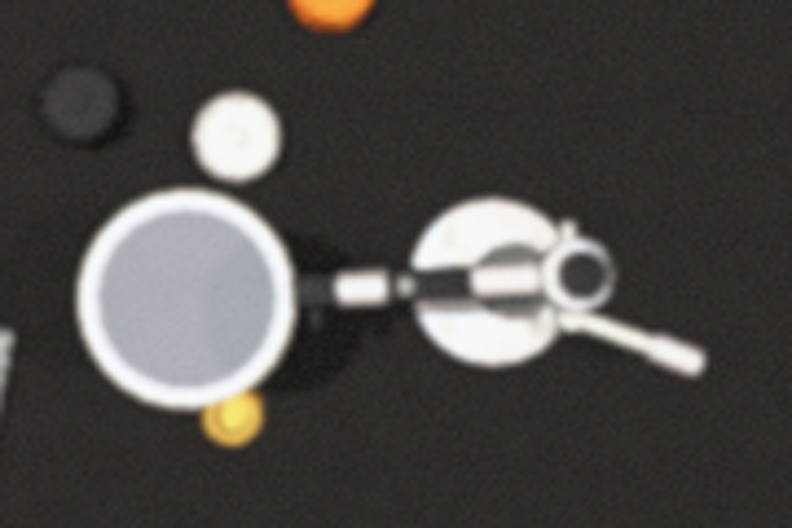

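View pics/scz.png

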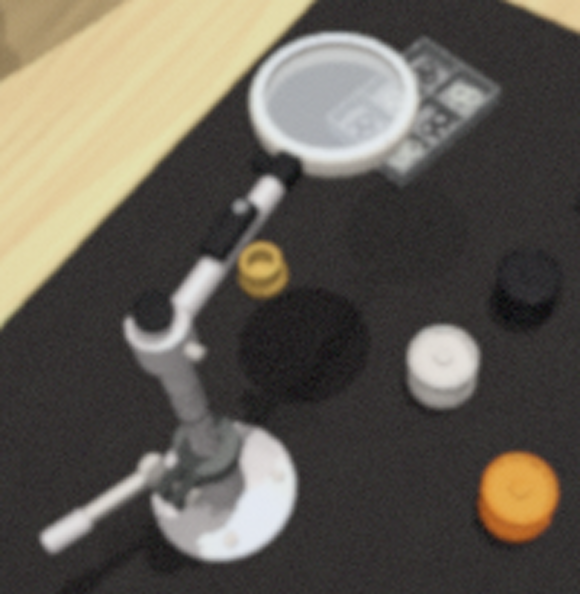

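```bash
cat >h.py <<'E'
import numpy as np,cv2
from scipy.optimize import least_squares
from workcell import *
C={n:camera_params(n) for n in("top","scene")}
def pr(n,P): return cv2.projectPoints(np.array(P,float).reshape(-1,1,3),C[n]["rvec"],C[n]["tvec"],C[n]["K"],None)[0].reshape(-1,2)
def back(n,uv,z):
    R=cv2.Rodrigues(C[n]["rvec"])[0];t=C[n]["tvec"];c=-R.T@t
    d=R.T@np.linalg.inv(C[n]["K"])@np.array([*uv,1.]);return c+d*(z-c[2])/d[2]
tz=lambda x,y:np.array([(x+.5)/4.4-.5+210,(y+.5)/4.4-.5+150])
sz=lambda x,y:np.array([(x+.5)/2.9-.5+120,(y+.5)/2.9-.5+105])
E
python3 - <<'E'
from h import *
for nm,z,t,s in [("yoyo",45,tz(237,138),sz(443,355)),("flange",8,tz(488,282),sz(225,490)),("knob",92,tz(678,354),sz(66,530)),("cup",33,tz(233,414),sz(263,256)),("lipT",103,None,sz(208,446))]:
    print(nm,back("top",t,z) if t is not None else "",back("scene",s,z))
tc=tz(583,273);scap=sz(152,308);tl=tz(187,298);sl=sz(334,97)
for h in range(270,330,5):
    print(h,back("top",tc,h)[:2].round(),back("scene",scap,h)[:2].round(),"lens",back("top",tl,h-22)[:2].round(),back("scene",sl,h-22)[:2].round())
E
```

```text
yoyo [651.96726228  72.52409317  45.        ] [652.60385176  73.37229255  45.        ]
flange [ 561.4350598  -100.19695036    8.        ] [ 562.29010909 -103.69752338    8.        ]
knob [ 518.23848335 -206.00736805   92.        ] [ 516.46482167 -203.49656581   92.        ]
cup [469.67652575  70.81206022  33.        ] [468.52661627  75.55198646  33.        ]
lipT  [ 564.44164488 -104.50639089  103.        ]
270 [ 563. -109.] [547. -94.] lens [545.  96.] [533. 111.]
275 [ 563. -108.] [550. -96.] lens [545.  96.] [536. 107.]
280 [ 563. -106.] [553. -98.] lens [545.  96.] [538. 104.]
285 [ 563. -105.] [555. -99.] lens [545.  96.] [541. 100.]
290 [ 563. -104.] [ 558. -101.] lens [545.  96.] [544.  97.]
295 [ 563. -103.] [ 561. -103.] lens [545.  96.] [546.  94.]
300 [ 563. -102.] [ 563. -104.] lens [545.  95.] [549.  90.]
305 [ 562. -101.] [ 566. -106.] lens [545.  95.] [552.  87.]
310 [ 562. -100.] [ 569. -107.] lens [545.  95.] [554.  83.]
315 [562. -99.] [ 571. -109.] lens [545.  95.] [557.  80.]
320 [562. -98.] [ 574. -111.] lens [545.  95.] [560.  76.]
325 [562. -97.] [ 577. -112.] lens [545.  95.] [562.  73.]
```

Fit so far:
- **Post:** axis ≈ (562,-103), cap at z≈295, target 238.
- **Yo-yo:** (652,73).
- **Lens:** (545,96), so it needs about 32° clockwise.

Next I move above the cap with the fingers shut.

arm_command(increments=[[[-3.48,3.36,-1.2],0],[[-3.48,3.36,-1.2],0],[[-3.48,3.36,-1.2],0],[[-3.48,3.36,-1.2],0],[[-3.48,3.36,-1.2],0],[[-3.48,3.36,-1.2],0],[[-3.48,3.36,-1.2],0],[[-3.48,3.36,-1.2],0],[[-3.48,3.36,-1.2],0],[[-3.48,3.36,0],0],[[-3.48,3.36,0],0],[[-3.48,3.36,0],0],[[-3.48,3.36,0],0],[[-3.48,3.36,0],0],[[-3.48,3.36,0],0]], gripper=0)

```text
t: 1.65
ee_pos: [518.5, -29.8, 332.1]
orientation: [2.458, 1.949, 0.002]
ft_force: [-0.1, -0.1, 0.3]
width: -0.1
```

```bash
cat >>h.py <<'E'
def inc(T,o=None):
    o=o or get_obs();R=cv2.Rodrigues(o["orientation"])[0]
    d=R.T@(np.array(T,float)-o["ee_pos"])/10
    print("pos",o["ee_pos"].round(1),"xang",np.degrees(np.arctan2(R[1,0],R[0,0])).round(1),"F",o["ft_force"].round(1),"t",o["t"],"inc cm",d.round(2),"n",round(np.linalg.norm(d)/4.8,1));return d
def wproj(P,o):
    W=camera_params("wrist");M=np.eye(4);M[:3,:3]=cv2.Rodrigues(o["orientation"])[0];M[:3,3]=o["ee_pos"]
    c=np.linalg.inv(M@W["T_tool_cam"])@np.c_[np.atleast_2d(P),np.ones(len(np.atleast_2d(P)))].T
    p=W["K"]@c[:3];return (p[:2]/p[2]).T
def save(n,f,box=None,s=1,pts=()):
    im=get_image(n)[:,:,::-1].copy()
    if box is None: box=(0,0,512,384)
    a=cv2.resize(im[box[1]:box[3],box[0]:box[2]],None,fx=s,fy=s,interpolation=cv2.INTER_CUBIC)
    for p in pts: cv2.drawMarker(a,tuple(int(v) for v in ((p[0]-box[0])*s,(p[1]-box[1])*s)),(0,0,255),0,12,1)
    cv2.imwrite("pics/"+f,a)
E
python3 - <<'E'
from h import *
o=get_obs();inc([562,-103,310],o)
save("wrist","w1.png",pts=wproj([[562,-103,295],[652,73,45],[545,96,273]],o))
E
```

```text
pos [518.5 -29.8 332.1] xang 76.8 F [-0.1 -0.1  0.3] t 1.65 inc cm [-6.13  5.9   2.25] n 1.8
```

View pics/w1.png

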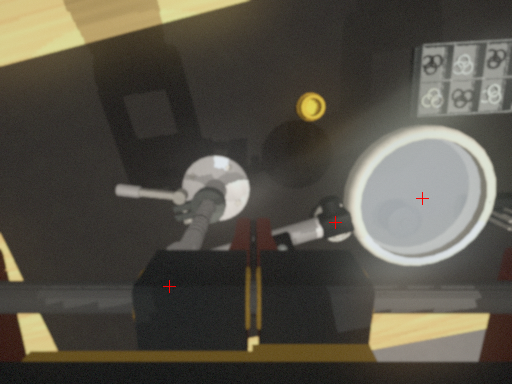

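The wrist view agrees: the projected lens centre falls on the visible ring centre (~421,196), and the fingers hide the cap. I move over the cap.

arm_command(increments=[[[-3.1,2.95,0.5],0],[[-3.1,2.95,0.7],0],[[0,0,0.5],0],[[0,0,0],0]])

```text
t: 2.1
ee_pos: [565.9, -114.1, 314.1]
orientation: [2.463, 1.938, 0.0]
ft_force: [-0.2, 1.0, 0.3]
width: 0.5
```

```bash
python3 - <<'E'
from h import *
o=get_obs();inc([562,-103,297],o)
save("top","t1.png",(210,150,390,270),4.4)
save("scene","s1.png",(120,105,320,310),2.9)
E
```

```text
pos [ 565.9 -114.1  314.1] xang 76.4 F [-0.2  1.   0.3] t 2.1 inc cm [ 0.99 -0.65  1.7 ] n 0.4
```

View pics/s1.png

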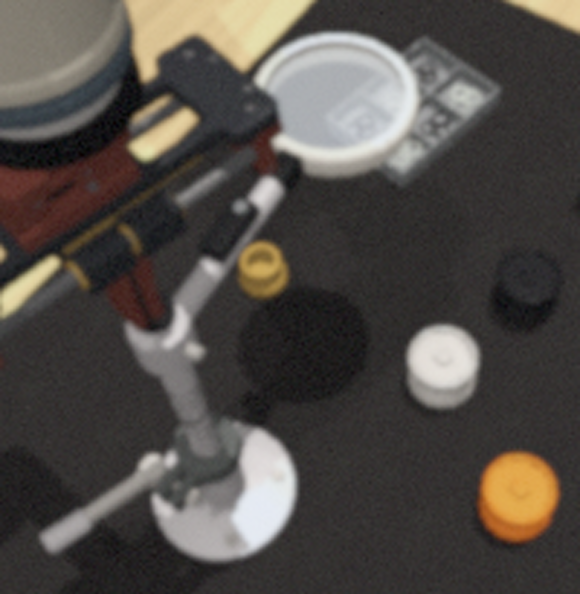

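The scene view has the fingertips directly over the cap (~(150,320) in the zoom). They overshot in y by 11 mm, so I correct that and start down.

arm_command(increments=[[[1.0,-0.6,0],0],[[0,0,0.4],0],[[0,0,0.4],0],[[0,0,0],0]])

```text
t: 2.6
ee_pos: [561.2, -97.4, 307.8]
orientation: [2.456, 1.944, 0.004]
ft_force: [0.4, 0.0, 0.0]
width: 0.4
```

arm_command(increments=[[[-0.5,0,0.4],0],[[0,0,0.4],0],[[0,0,0.4],0],[[0,0,0.4],0],[[0,0,0],0]])

```text
t: 3.1
ee_pos: [560.5, -102.4, 292.5]
orientation: [2.455, 1.944, 0.007]
ft_force: [-0.4, -0.2, 0.6]
width: 0.3
```

arm_command(increments=[[[0,0,0.3],0],[[0,0,0.3],0],[[0,0,0.3],0],[[0,0,0],0]])

```text
t: 3.5
ee_pos: [560.8, -102.6, 286.2]
orientation: [2.455, 1.942, 0.009]
ft_force: [-0.0, 0.5, -0.1]
width: 0.7
```

arm_command(increments=[[[0,0,0.3],0],[[0,0,0.3],0],[[0,0,0.3],0],[[0,0,0],0]])

```text
t: 3.9
ee_pos: [561.0, -102.8, 279.7]
orientation: [2.456, 1.941, 0.011]
ft_force: [-0.1, 0.4, -0.5]
width: 0.9
```

```bash
python3 - <<'E'
from h import *
o=get_obs();inc([562,-103,297],o)
save("scene","s2.png",(120,105,320,310),2.9,pts=pr("scene",[o["ee_pos"]]))
E
```

```text
pos [ 561.  -102.8  279.7] xang 76.6 F [-0.1  0.4 -0.5] t 3.9 inc cm [-0.    0.12 -1.73] n 0.4
```

View pics/s2.png

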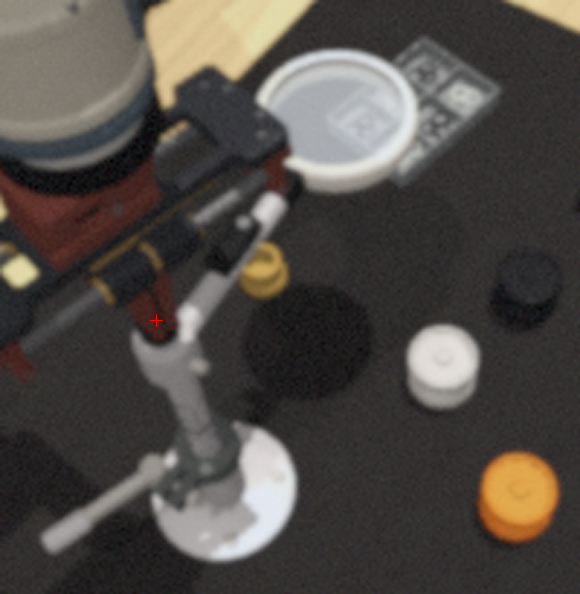

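The lens has dropped (zoom row 97 → ~118), so the post is following the fingers. The force only relaxes between rows. I continue down.

arm_command(increments=[[[0,0,0.5],0],[[0,0,0.5],0],[[0,0,0.5],0],[[0,0,0.5],0],[[0,0,0.5],0],[[0,0,0.5],0],[[0,0,0],0]])

```text
t: 4.65
ee_pos: [561.2, -102.9, 254.5]
orientation: [2.456, 1.94, 0.013]
ft_force: [-0.1, -0.3, -0.1]
width: 0.2
```

arm_command(increments=[[[0,0,0.4],0],[[0,0,0.4],0],[[0,0,0.4],0],[[0,0,0],0]])

```text
t: 5.05
ee_pos: [561.5, -103.0, 244.4]
orientation: [2.456, 1.939, 0.014]
ft_force: [-0.3, -0.5, -0.6]
width: 0.2
```

arm_command(increments=[[[0,0,0.3],0],[[0,0,0.2],0],[[0,0,0],0]])

```text
t: 5.35
ee_pos: [561.6, -103.1, 240.5]
orientation: [2.456, 1.939, 0.014]
ft_force: [-1.4, 0.4, 3.1]
width: 0.3
```

```bash
python3 - <<'E'
from h import *
for i in range(3): o=get_obs();inc([562,-103,238],o)
o=get_obs()
save("scene","s3.png",(120,105,320,310),2.9,pts=pr("scene",[o["ee_pos"]]))
save("top","t3.png",(210,150,390,270),4.4)
E
```

```text
pos [ 561.6 -103.1  240.5] xang 76.6 F [-1.4  0.4  3.1] t 5.35 inc cm [0.02 0.03 0.25] n 0.1
pos [ 561.6 -103.1  240.5] xang 76.6 F [-1.4  0.4  3.1] t 5.35 inc cm [0.02 0.03 0.25] n 0.1
pos [ 561.6 -103.1  240.5] xang 76.6 F [-1.4  0.4  3.1] t 5.35 inc cm [0.02 0.03 0.25] n 0.1
```

View pics/s3.png

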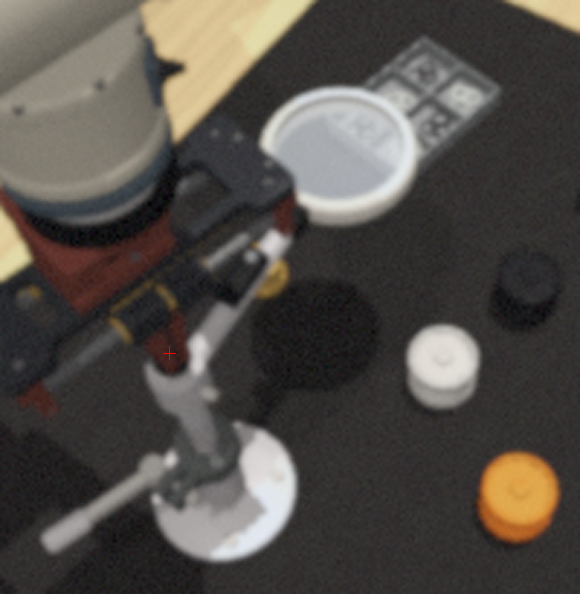

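View pics/t3.png

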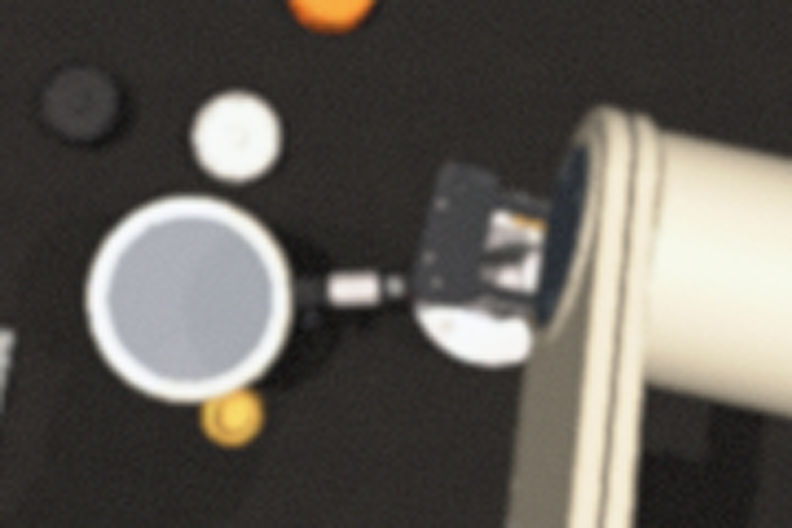

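arm_command(increments=[[[0,0,0.25],0],[[0,0,0.05],0],[[0,0,0],0]])

```text
t: 5.75
ee_pos: [561.6, -103.1, 238.2]
orientation: [2.457, 1.939, 0.014]
ft_force: [-2.6, -0.0, 4.0]
width: 0.4
```

TCP is at 238.2, against a target of 238. I lift off and check the height.

arm_command(increments=[[[0,0,-1.0],0],[[0,0,-3],0],[[0,0,-3],0],[[2.5,-3,-1],0],[[2.5,-3,0],0],[[2.5,-3,0],0],[[2.5,-3,0],0],[[2.5,-3,0],0],[[0,0,0],0]])

```text
t: 6.65
ee_pos: [441.7, 56.8, 320.1]
orientation: [2.459, 1.932, 0.018]
ft_force: [-0.6, -0.7, 0.5]
width: 0.5
```

```bash
python3 - <<'E'
from h import *
o=get_obs();inc([455,88,203],o)
save("scene","s4.png",(120,105,320,310),2.9,pts=pr("scene",[[562,-103,238],[562,-103,103]]))
save("top","t4.png",(210,150,390,270),4.4)
E
```

```text
pos [441.7  56.8 320.1] xang 76.3 F [-0.6 -0.7  0.5] t 6.65 inc cm [ 3.34  0.33 11.72] n 2.5
```

View pics/s4.png

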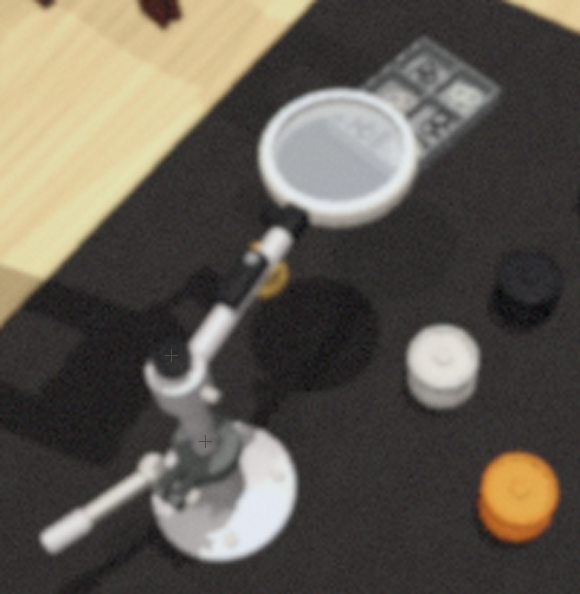

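View pics/t4.png

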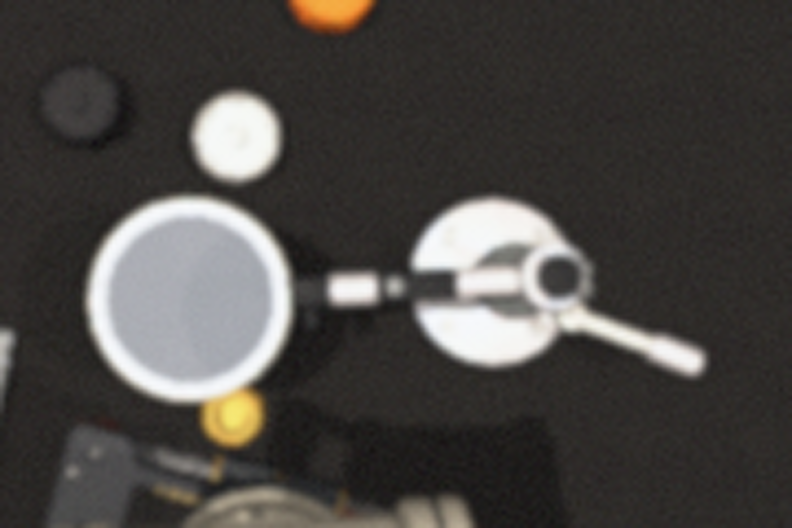

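The cap is at zoom (170,352) in the scene view; the predicted position for z=238 is (171,355), so the height is right. Now I go down beside the lens frame on its robot side.

arm_command(increments=[[[1.6,0,3],0],[[1.6,0,3.5],0],[[0,0,3],0],[[0,0,1.5],0],[[0,0,0],0]])

```text
t: 7.25
ee_pos: [462.3, 82.6, 209.1]
orientation: [2.458, 1.92, 0.03]
ft_force: [0.1, -0.2, 0.2]
width: 0.4
```

```bash
python3 - <<'E'
from h import *
o=get_obs();inc([470,88,203],o)
L=back("top",tz(189,298),216);print(L)
P=np.array([562,-103]);
print(np.degrees(np.arctan2(*(L[:2]-P)[::-1])),np.linalg.norm(L[:2]-P))
Y=np.array([652.3,73]);print(np.degrees(np.arctan2(*(Y-P)[::-1])),np.linalg.norm(Y-P))
save("top","t5.png",(210,150,390,270),4.4,pts=pr("top",[o["ee_pos"]]))
E
```

```text
pos [462.3  82.6 209.1] xang 76.0 F [ 0.1 -0.2  0.2] t 7.25 inc cm [0.71 0.6  0.63] n 0.2
[545.33731496  96.2709957  216.        ]
94.77985127959589 199.96643418588303
62.83908383578963 197.81327053562404
```

View pics/t5.png

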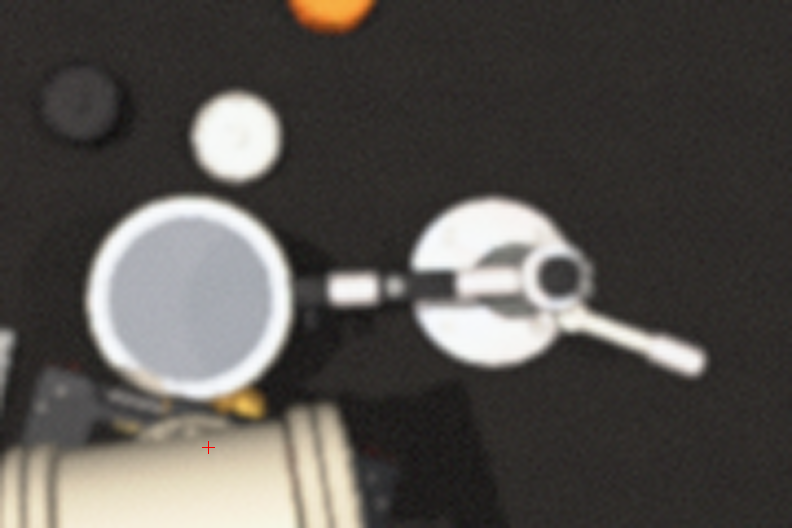

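The lens is at (545.3,96.3), 200.0 mm from the fitted post axis, which confirms the fit. I push the frame along the arc, turning with it.

arm_command(increments=[[[0.6,1.0,0.5],0],[[0.6,1.0,0],1],[[0.6,1.0,0],1],[[0.6,1.0,0],1],[[0.6,1.0,0],1],[[0.6,1.0,0],1],[[0,0,0],0]])

```text
t: 8.0
ee_pos: [540.2, 101.5, 210.5]
orientation: [2.546, 1.797, 0.041]
ft_force: [-1.1, 0.1, -0.6]
width: 0.3
```

```bash
python3 - <<'E'
from h import *
o=get_obs();inc([595,105,204],o)
save("top","t6.png",(210,150,390,270),4.4,pts=pr("top",[o["ee_pos"]]))
E
```

```text
pos [540.2 101.5 210.5] xang 70.4 F [-1.1  0.1 -0.6] t 8.0 inc cm [2.16 5.02 0.85] n 1.2
```

View pics/t6.png

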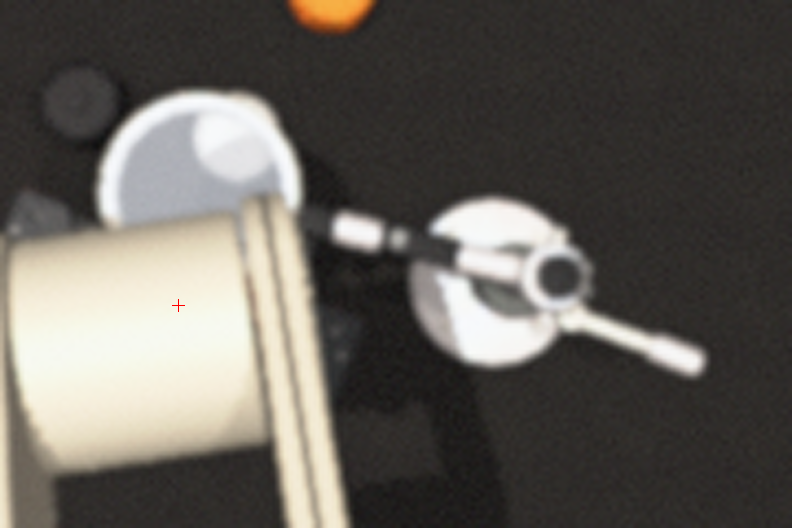

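```bash
python3 - <<'E'
from h import *
L=back("top",tz(200,192.5),216)[:2];P=np.array([562,-103]);print(L,np.degrees(np.arctan2(*(L-P)[::-1])),np.linalg.norm(L-P),np.linalg.norm(L-get_obs()["ee_pos"][:2]))
E
```

```text
[603.7852568  91.7007927] 77.88733342255249 199.13414162954797 65.02953376731841
```

arm_command(increments=[[[0.35,0.75,0.5],1.5],[[0.35,0.75,0.2],1.5],[[0.35,0.75,0],1.5],[[0.35,0.75,0],1],[[0,0,0],0],[[0,0,0],0]])

```text
t: 8.65
ee_pos: [575.0, 103.0, 203.9]
orientation: [2.638, 1.662, 0.041]
ft_force: [-1.1, -0.5, -0.3]
width: 0.5
```

```bash
python3 - <<'E'
from h import *
o=get_obs();inc([594.6,105.2,204],o)
save("top","t7.png",(210,120,390,240),4.4)
save("scene","s7.png",(120,105,320,310),2.9)
E
```

```text
pos [575.  103.  203.9] xang 64.4 F [-1.1 -0.5 -0.3] t 8.65 inc cm [1.04 1.67 0.06] n 0.4
```

View pics/t7.png

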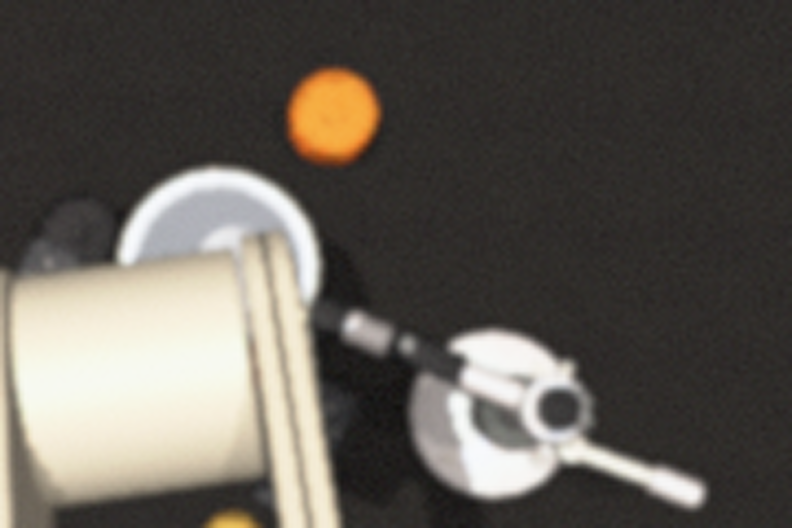

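View pics/s7.png

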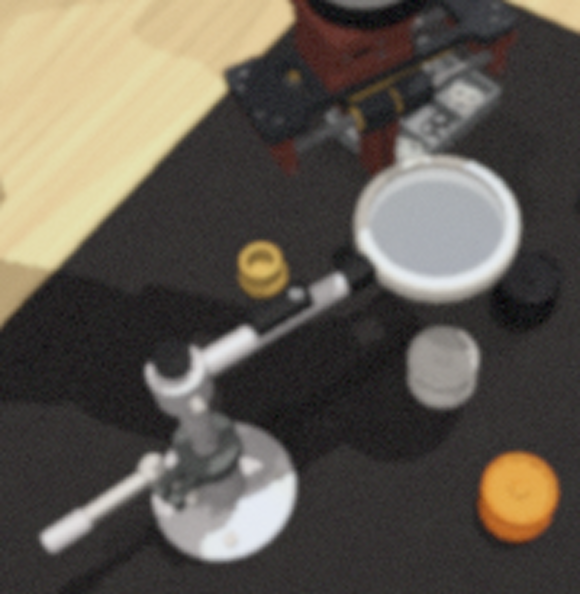

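arm_command(increments=[[[0.33,0.53,0],0.5],[[0.33,0.53,0],0.5],[[0.33,0.53,0],0],[[0,0,0],0],[[0,0,0],0]])

```text
t: 9.25
ee_pos: [594.4, 105.1, 204.7]
orientation: [2.654, 1.638, 0.041]
ft_force: [-1.5, -0.7, 1.1]
width: 0.5
```

```bash
python3 - <<'E'
from h import *
o=get_obs();inc([594.6,105.2,204],o)
save("scene","s8.png",(120,105,320,310),2.9,pts=pr("scene",[[653.3,75,216],[653.3,75,206]]))
E
```

```text
pos [594.4 105.1 204.7] xang 63.4 F [-1.5 -0.7  1.1] t 9.25 inc cm [0.02 0.01 0.07] n 0.0
```

View pics/s8.png

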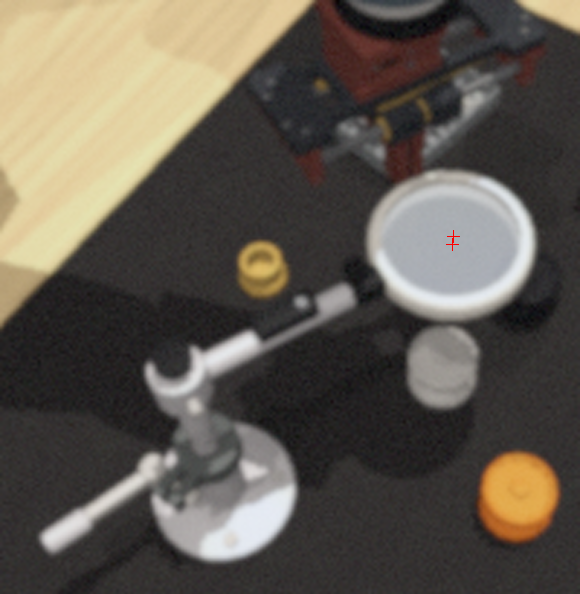

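The lens centre at zoom (451,243) is close to the predicted (453,239). I back off and verify from the top.

arm_command(increments=[[[-0.2,-1,0],0],[[0,-2.5,0],0],[[0,-3,-1],0],[[0,-3,-4],0],[[-2,-3,-4],0],[[-4,0,-2],0],[[-4,0,0],0],[[0,0,0],0]])

```text
t: 10.1
ee_pos: [426.2, 71.9, 308.8]
orientation: [2.65, 1.643, 0.043]
ft_force: [-0.1, 1.0, 0.1]
width: 0.8
```

```bash
python3 - <<'E'
from h import *
o=get_obs();inc([480,-150,300],o)
save("top","t9.png",(210,120,390,240),4.4,pts=pr("top",[[652.3,73,45],[653.3,75,216]]))
save("scene","s9.png",(120,105,320,310),2.9)
for a,b in [((568,318),(152,468))]: print(back("top",tz(*a),98),back("scene",sz(*b),98))
E
```

```text
pos [426.2  71.9 308.8] xang 63.6 F [-0.1  1.   0.1] t 10.1 inc cm [-17.49  14.65   1.2 ] n 4.8
[ 538.93564927 -136.18901349   98.        ] [ 539.65415523 -137.79547713   98.        ]
```

View pics/t9.png

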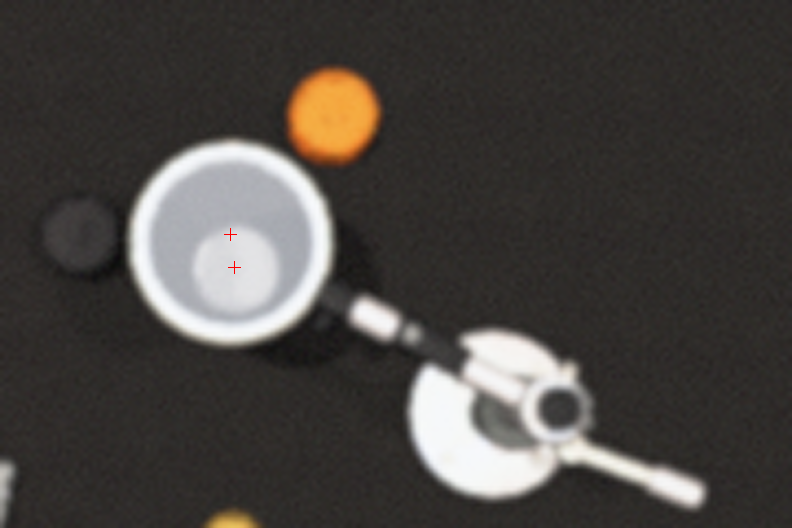

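View pics/s9.png

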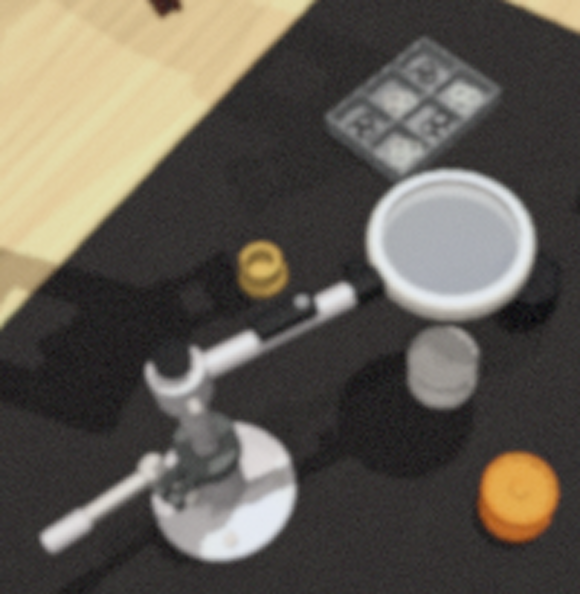

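```bash
python3 - <<'E'
from h import *
im=cv2.imread("pics/t9.png");a=(im.min(2)>185).astype(np.uint8)
n,l,s,c=cv2.connectedComponentsWithStats(a)
for i in range(1,n):
    if s[i,4]>800: print(s[i],c[i])
i=max(range(1,n),key=lambda i:s[i,2] if s[i,4]>800 and s[i,0]<200 else 0)
pts=cv2.findContours((l==i).astype(np.uint8),0,1)[0][0];e=cv2.fitEllipse(pts);print(e)
P=np.array([562,-103]);
L=back("top",tz(*e[0])-[0,30],216)[:2];print(L,np.degrees(np.arctan2(*(L-P)[::-1])),np.linalg.norm(L-P))
im=cv2.imread("pics/topz.png");a=(im.min(2)>150).astype(np.uint8)
n,l,s,c=cv2.connectedComponentsWithStats(a)
for i in range(1,n):
    if s[i,4]>2000:
        e=cv2.fitEllipse(cv2.findContours((l==i).astype(np.uint8),0,1)[0][0]);print(e,back("top",tz(*e[0]),45))
E
```

```text
[  133   144   196   197 11356] [229.66854526 241.19258542]
[ 191  224   89   90 6167] [235.49829739 269.15047835]
[354 302  43  33 915] [374.73333333 317.75956284]
[  412   334   289   169 17034] [506.80574146 423.96759422]
((230.29296875, 242.06439208984375), (195.80052185058594, 196.60723876953125), 58.5408935546875)
[650.12058152  76.0344168 ] 63.79362958775657 199.5458826599531
((236.24111938476562, 136.86618041992188), (82.99808502197266, 83.59530639648438), 21.111555099487305) [652.71008539  73.04481849  45.        ]
((185.9197235107422, 298.8312072753906), (215.63888549804688, 217.18934631347656), 176.4222869873047) [544.87524271 103.57384085  45.        ]
((537.4974365234375, 298.3821105957031), (154.15997314453125, 272.3426818847656), 116.98424530029297) [ 550.95100484 -126.97398928   45.        ]
```

The lens centre is at (650.1,76.0) and the yo-yo at (652.7,73.0), so it is 4 mm off against the 12 mm allowed. The lever pivot is at (539,-137) and the knob at (517,-204.5). Next I turn the tool so the gripper body clears the post.

arm_command(increments=[[[0,0,0],8.5],[[0,0,0],8.5],[[0,0,0],8.5],[[0,0,0],8.5],[[0,0,0],8.5],[[0,0,0],8.5],[[0,0,0],8.5],[[0,0,0],8.5],[[0,0,0],8.5],[[0,0,0],8.5],[[0,0,0],8.5],[[0,0,0],8],[[0,0,0],0]])

```text
t: 11.5
ee_pos: [433.9, 86.1, 302.7]
orientation: [-2.947, 1.059, -0.046]
ft_force: [0.5, 0.5, 0.4]
width: 0.5
```

```bash
python3 - <<'E'
from h import *
inc([550,-214,250])
E
```

```text
pos [433.9  86.1 302.7] xang -39.5 F [0.5 0.5 0.4] t 11.5 inc cm [27.91 15.87  5.65] n 6.8
```

arm_command(increments=[[[4,2.25,-0.3],0],[[4,2.25,0],0],[[4,2.25,0],0],[[4,2.25,0],0],[[4,2.25,0],0],[[4,2.25,0],0],[[2,1.2,0],0],[[0,0,0],0]])

```text
t: 12.3
ee_pos: [554.0, -195.5, 305.1]
orientation: [-2.969, 0.992, -0.043]
ft_force: [-0.2, -0.2, 1.3]
width: 0.5
```

```bash
python3 - <<'E'
from h import *
inc([550,-214,150])
o=get_obs();save("wrist","w2.png",pts=wproj([[539,-137,98],[517,-204.5,100],[562,-103,103]],o))
E
```

```text
pos [ 554.  -195.5  305.1] xang -37.0 F [-0.2 -0.2  1.3] t 12.3 inc cm [ 0.45  2.02 15.49] n 3.3
```

View pics/w2.png

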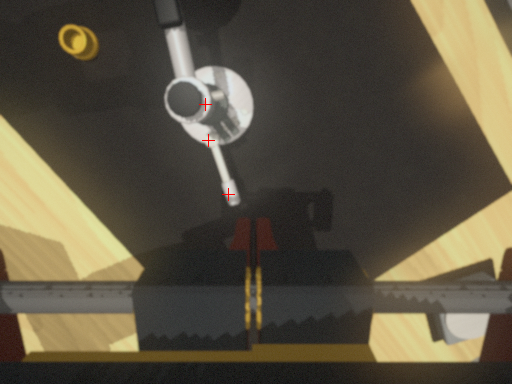

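The wrist view matches: lever knob at (231,192), predicted (229,194). I descend beside the knob.

arm_command(increments=[[[0.45,2.0,1],0],[[0,0,4],0],[[0,0,4],0],[[0,0,4],0],[[0,0,2],0],[[0,0,0],0]])

```text
t: 12.95
ee_pos: [549.7, -203.4, 150.7]
orientation: [-2.976, 0.961, -0.043]
ft_force: [-0.2, 0.4, 0.8]
width: 0.4
```

```bash
python3 - <<'E'
from h import *
o=get_obs();inc([550,-214,86],o)
save("scene","s10.png",(70,150,320,340),2.9,pts=pr("scene",[o["ee_pos"]]))
E
```

```text
pos [ 549.7 -203.4  150.7] xang -35.8 F [-0.2  0.4  0.8] t 12.95 inc cm [0.5  0.98 6.46] n 1.4
```

View pics/s10.png

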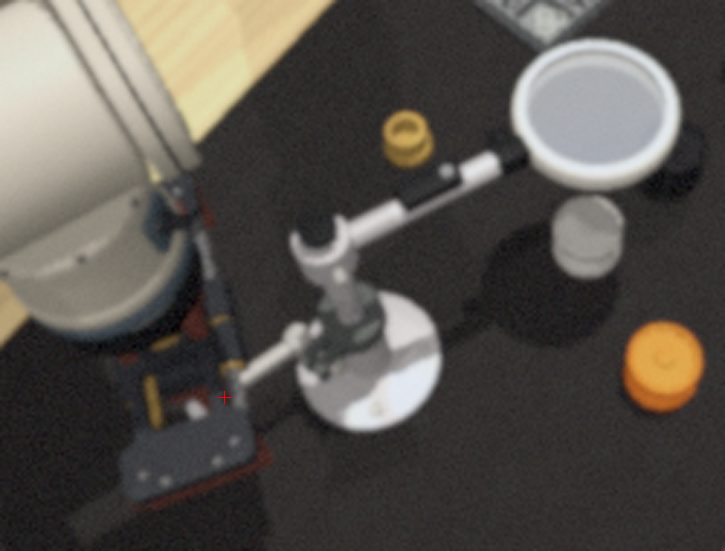

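arm_command(increments=[[[0.5,0.9,1],0],[[0,0,2],1],[[0,0,2],1],[[0,0,1],0],[[0,0,0],0]])

```text
t: 13.5
ee_pos: [555.9, -215.2, 96.3]
orientation: [-2.962, 1.005, -0.064]
ft_force: [-0.0, -0.5, 0.5]
width: 0.8
```

```bash
python3 - <<'E'
from h import *
V=np.array([539,-137]);o=get_obs();inc([550,-214,86],o)
for ph in (-108,-125,-140,-155,-170,-180,-190,-200):
    a=np.radians(ph);u=np.array([np.cos(a),np.sin(a)]);n=np.array([-u[1],u[0]])
    f=V+66*u+n*21;print(ph,f.round(1),end=' ');inc([*f,86],o)
E
```

```text
pos [ 555.9 -215.2   96.3] xang -37.5 F [-0.  -0.5  0.5] t 13.5 inc cm [-0.58  0.29  1.  ] n 0.2
-108 [ 538.6 -206.3] pos [ 555.9 -215.2   96.3] xang -37.5 F [-0.  -0.5  0.5] t 13.5 inc cm [-1.95  0.37  0.95] n 0.5
-125 [ 518.3 -203.1] pos [ 555.9 -215.2   96.3] xang -37.5 F [-0.  -0.5  0.5] t 13.5 inc cm [-3.75  1.35  0.87] n 0.8
-140 [ 501.9 -195.5] pos [ 555.9 -215.2   96.3] xang -37.5 F [-0.  -0.5  0.5] t 13.5 inc cm [-5.51  1.75  0.8 ] n 1.2
-155 [ 488.1 -183.9] pos [ 555.9 -215.2   96.3] xang -37.5 F [-0.  -0.5  0.5] t 13.5 inc cm [-7.32  1.67  0.74] n 1.6
-170 [ 477.6 -169.1] pos [ 555.9 -215.2   96.3] xang -37.5 F [-0.  -0.5  0.5] t 13.5 inc cm [-9.04  1.13  0.69] n 1.9
-180 [ 473. -158.] pos [ 555.9 -215.2   96.3] xang -37.5 F [-0.  -0.5  0.5] t 13.5 inc cm [-10.09   0.53   0.67] n 2.1
-190 [ 470.4 -146.2] pos [ 555.9 -215.2   96.3] xang -37.5 F [-0.  -0.5  0.5] t 13.5 inc cm [-11.02  -0.25   0.66] n 2.3
-200 [ 469.8 -134.2] pos [ 555.9 -215.2   96.3] xang -37.5 F [-0.  -0.5  0.5] t 13.5 inc cm [-11.79  -1.17   0.66] n 2.5
```

arm_command(increments=[[[0,0,0.9],0],[[-1.3,0.25,0.1],0],[[-1.0,0.4,0],0],[[-1.0,0.5,0],0],[[-0.9,0.3,0],0],[[-0.9,0.2,0],0],[[0,0,0],0]])

```text
t: 14.2
ee_pos: [503.8, -196.8, 87.1]
orientation: [-2.962, 1.003, -0.076]
ft_force: [0.1, 0.5, -0.2]
width: 0.6
```

```bash
cat > arc.py <<'E'
from h import *
V=np.array([539,-137]);o=get_obs()
for ph in (-140,-155,-170,-180,-190,-200):
    a=np.radians(ph);u=np.array([np.cos(a),np.sin(a)]);n=np.array([-u[1],u[0]])
    f=V+66*u+n*21;print(ph,end=' ');inc([*f,87],o)
E
python3 - <<'E'
import arc
from h import *
o=get_obs()
save("scene","s11.png",(70,150,320,340),2.9,pts=pr("scene",[o["ee_pos"]]))
E
```

```text
-140 pos [ 503.8 -196.8   87.1] xang -37.5 F [ 0.1  0.5 -0.2] t 14.2 inc cm [-0.23  0.01 -0.  ] n 0.0
-155 pos [ 503.8 -196.8   87.1] xang -37.5 F [ 0.1  0.5 -0.2] t 14.2 inc cm [-2.03 -0.07 -0.08] n 0.4
-170 pos [ 503.8 -196.8   87.1] xang -37.5 F [ 0.1  0.5 -0.2] t 14.2 inc cm [-3.76 -0.61 -0.13] n 0.8
-180 pos [ 503.8 -196.8   87.1] xang -37.5 F [ 0.1  0.5 -0.2] t 14.2 inc cm [-4.8  -1.21 -0.16] n 1.0
-190 pos [ 503.8 -196.8   87.1] xang -37.5 F [ 0.1  0.5 -0.2] t 14.2 inc cm [-5.73 -1.99 -0.18] n 1.3
-200 pos [ 503.8 -196.8   87.1] xang -37.5 F [ 0.1  0.5 -0.2] t 14.2 inc cm [-6.51 -2.91 -0.19] n 1.5
```

View pics/s11.png

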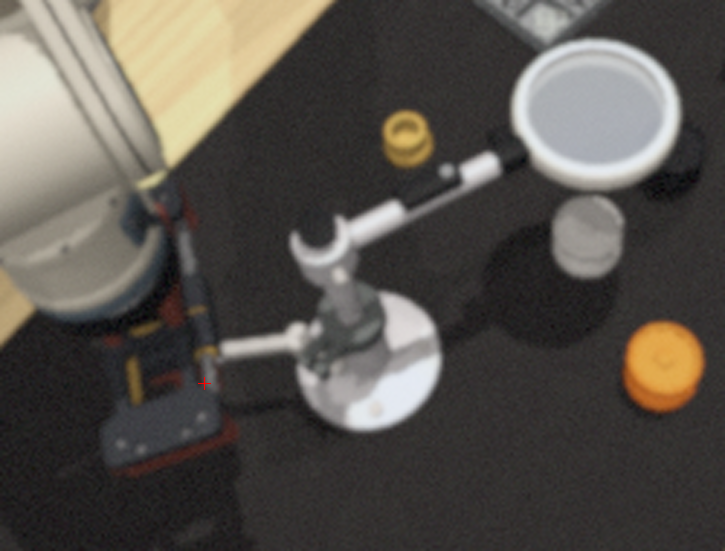

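The lever is turning: its bar is now level in the view, pointing at (225,348). I carry on along the arc.

arm_command(increments=[[[-1.0,0,-0.05],0],[[-1.0,-0.05,0],0],[[-0.9,-0.25,0],0],[[-0.8,-0.3,0],0],[[0,0,0],0]])

```text
t: 14.75
ee_pos: [477.6, -168.2, 86.5]
orientation: [-2.963, 1.003, -0.081]
ft_force: [-0.4, -1.7, -0.3]
width: 0.5
```

```bash
python3 arc.py | tail -4;python3 - <<'E'
from h import *
o=get_obs()
save("scene","s12.png",(70,150,320,340),2.9,pts=pr("scene",[o["ee_pos"]]))
E
```

```text
-170 pos [ 477.6 -168.2   86.5] xang -37.5 F [-0.4 -1.7 -0.3] t 14.75 inc cm [ 0.06  0.07 -0.04] n 0.0
-180 pos [ 477.6 -168.2   86.5] xang -37.5 F [-0.4 -1.7 -0.3] t 14.75 inc cm [-0.99 -0.53 -0.07] n 0.2
-190 pos [ 477.6 -168.2   86.5] xang -37.5 F [-0.4 -1.7 -0.3] t 14.75 inc cm [-1.91 -1.3  -0.09] n 0.5
-200 pos [ 477.6 -168.2   86.5] xang -37.5 F [-0.4 -1.7 -0.3] t 14.75 inc cm [-2.69 -2.23 -0.1 ] n 0.7
```

View pics/s12.png

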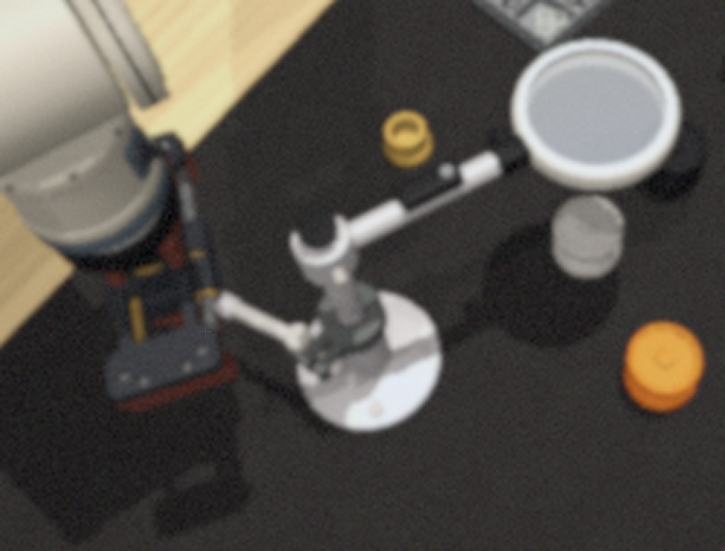

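arm_command(increments=[[[-0.5,-0.26,-0.05],0],[[-0.5,-0.3,0],0],[[0,0,0],0]])

```text
t: 15.1
ee_pos: [473.4, -157.3, 86.8]
orientation: [-2.963, 1.003, -0.081]
ft_force: [-0.2, -0.7, 0.4]
width: 0.2
```

arm_command(increments=[[[-0.4,-0.33,0],0],[[-0.4,-0.35,0],0]])

```text
t: 15.3
ee_pos: [471.4, -146.9, 86.6]
orientation: [-2.963, 1.004, -0.082]
ft_force: [0.4, -1.6, 0.2]
width: 0.5
```

```bash
python3 arc.py | tail -2;python3 - <<'E'
from h import *
o=get_obs()
save("scene","s13.png",(70,150,320,340),2.9,pts=pr("scene",[o["ee_pos"]]))
E
```

```text
-190 pos [ 471.4 -146.9   86.6] xang -37.5 F [ 0.4 -1.6  0.2] t 15.3 inc cm [-0.13  0.01 -0.04] n 0.0
-200 pos [ 471.4 -146.9   86.6] xang -37.5 F [ 0.4 -1.6  0.2] t 15.3 inc cm [-0.9  -0.92 -0.05] n 0.3
```

View pics/s13.png

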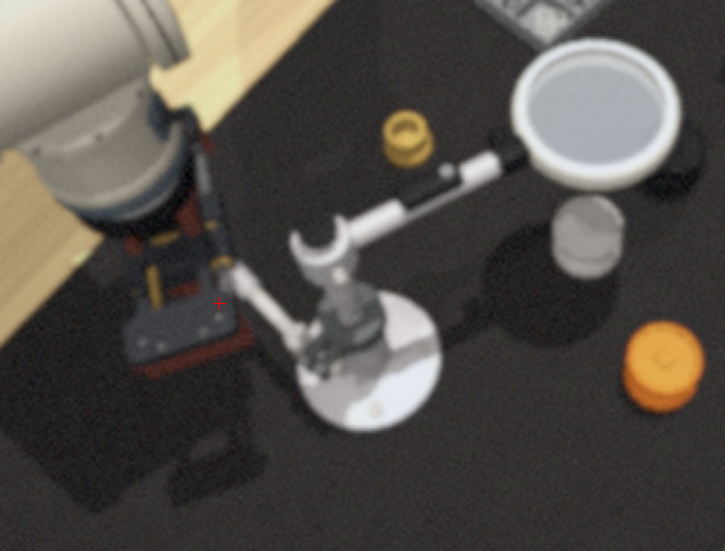

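Still moving freely at about 1.6 N, so not at the stop yet.

arm_command(increments=[[[-0.3,-0.3,0],0],[[-0.3,-0.35,0],0]])

```text
t: 15.55
ee_pos: [470.9, -139.1, 86.7]
orientation: [-2.967, 1.001, -0.086]
ft_force: [-4.0, -34.7, -3.6]
width: 0.7
```

arm_command(increments=[[[-0.25,-0.3,0],0],[[-0.1,-0.2,0],0]])

```text
t: 15.75
ee_pos: [471.1, -139.7, 86.9]
orientation: [2.977, -0.993, 0.093]
ft_force: [-6.0, -22.5, -2.7]
width: 0.5
```

A 35 N reaction means the stop is reached. I back straight off, raise, and look.

arm_command(increments=[[[0.5,0.7,0],0],[[1.2,1.6,0],0],[[1.2,1.6,-1],0],[[0,1,-4],0],[[0,1,-4.5],0],[[0,2,-4.5],0],[[0,3,-3.5],0],[[0,4,0],0],[[0,0,0],0]])

```text
t: 16.65
ee_pos: [390.2, -274.8, 266.0]
orientation: [2.979, -0.99, 0.078]
ft_force: [0.9, 0.3, -0.3]
width: 0.4
```

```bash
python3 - <<'E'
from h import *
o=get_obs();inc([470,-250,300],o)
save("scene","s14.png",(70,150,320,340),2.9,pts=pr("scene",[[562,-103,238]]))
save("top","t14.png",(210,120,390,240),4.4)
o=get_obs()
save("wrist","w14.png")
E
```

```text
pos [ 390.2 -274.8  266. ] xang -36.8 F [ 0.9  0.3 -0.3] t 16.65 inc cm [ 5.06 -6.8  -3.07] n 1.9
```

View pics/s14.png

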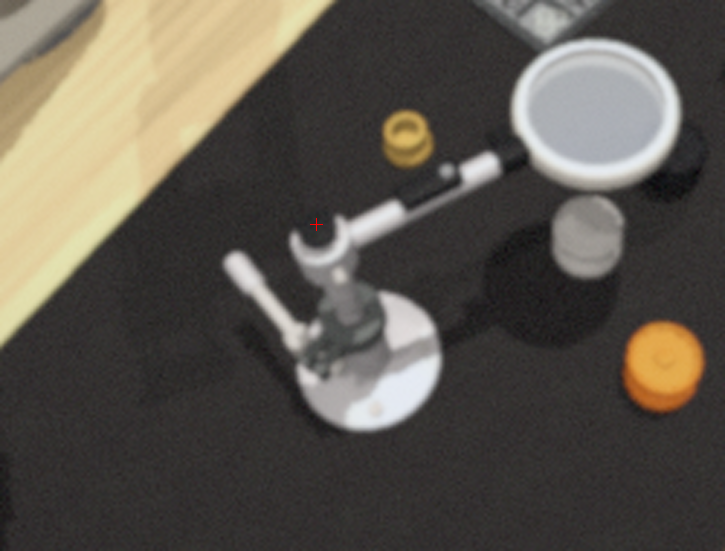

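View pics/t14.png

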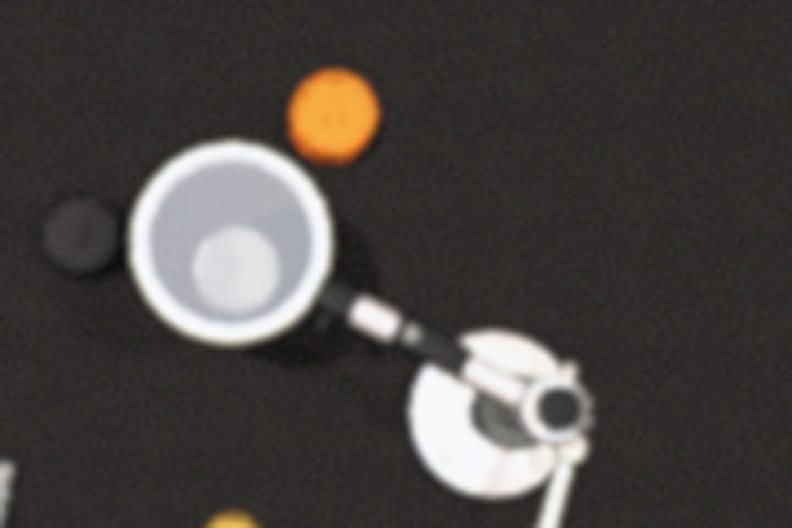

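View pics/w14.png

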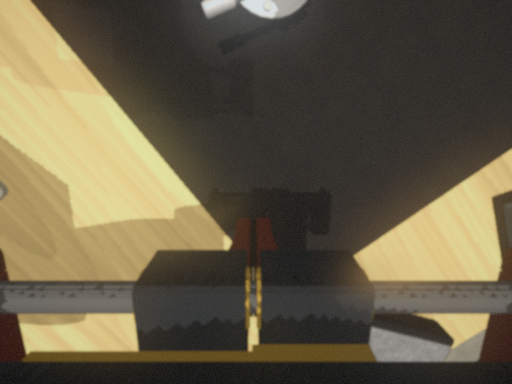

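The lever now points along its closed direction, from (300,340) to (235,262), and the top view is unchanged: lens at (231,242) over the yo-yo. One more check on height, overlaying modelled circles on the scene view.

```bash
python3 - <<'E'
from h import *
im=get_image("scene")[:,:,::-1].copy();im2=get_image("top")[:,:,::-1].copy()
t=np.linspace(0,2*np.pi,100)
P=np.array([562,-103]);d=np.array([.4416,.8972])
def circ(c,r,z): return np.c_[c[0]+r*np.cos(t),c[1]+r*np.sin(t),0*t+z]
s=6;out=[]
for n,I,bx in(("scene",im,(140,195,260,300)),("top",im2,(225,140,355,230))):
    a=cv2.resize(I[bx[1]:bx[3],bx[0]:bx[2]],None,fx=s,fy=s,interpolation=cv2.INTER_CUBIC)
    for c,r,z,col in[(P,13,238,(0,0,255)),(P,18,189,(0,255,0)),(P,24,103,(255,255,0)),(P,55,8,(255,0,255)),(P+200*d,56,216,(0,0,255))]:
        q=((pr(n,circ(c,r,z))-[bx[0],bx[1]]+.5)*s-.5)
        cv2.polylines(a,[np.round(q).astype(np.int32)],True,col,1)
    cv2.imwrite(f"pics/ov_{n}.png",a)
E
```

```text
(no output)
```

View pics/ov_scene.png

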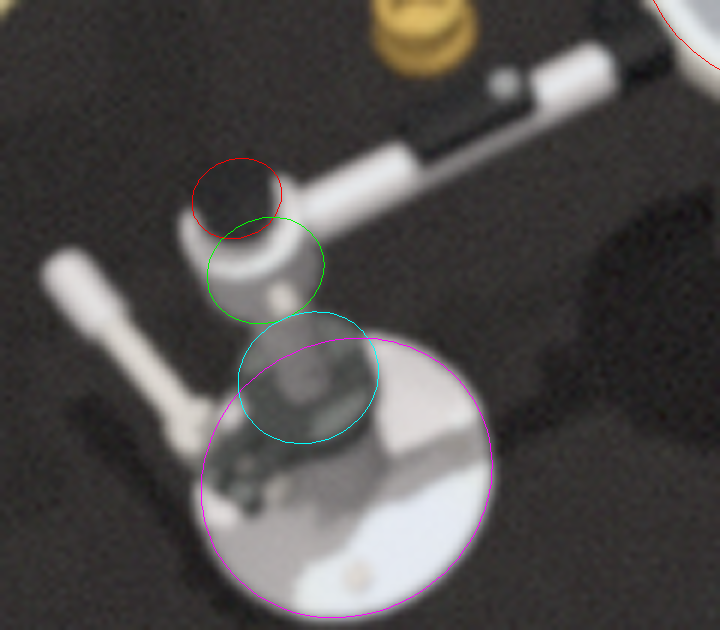

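View pics/ov_top.png

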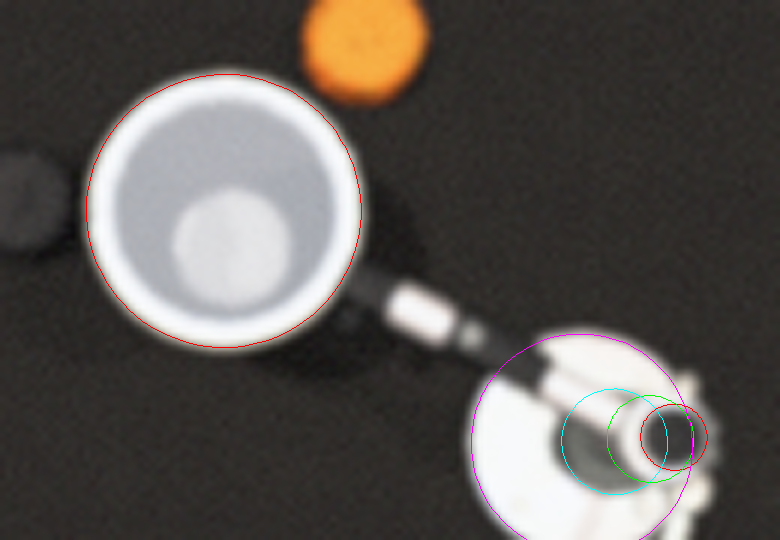

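The modelled cap, hub, lip, flange and lens circles for z=238 all match within about 1 px. I hand in.

```bash
python3 - <<'E'
from workcell import *
o=get_obs();print(o["t"],o["qvel"].round(3),o["ft_force"].round(1));print(close_job())
E
```

```text
16.9 [ 0.006  0.006 -0.    -0.001  0.001 -0.004] [-0.5  0.   0.1]
the job is handed in; nothing more can be done
None
```

The magnifier is set up over the yo-yo and locked, and I handed the job in at about 16.9 s of the 67 s. No verdict was reported.

- **Post height:** I pressed the cap down until the fingertips read z = 238.2 mm. Ring level with the lip means 238.0 mm. I could not see the ring itself in any view. After the clamp was closed, modelled circles for that height matched both camera views to about one pixel (roughly 2 mm).
- **Lens position:** After swinging the arm, the lens centre measured (650, 76) mm and the yo-yo (653, 73) mm. That is about 4 mm off, against 12 mm allowed. It looked the same after clamping.
- **Clamp lever:** I closed it last and pushed until it stopped firmly, with a reaction of about 35 N. That came from the fingers pushing the lever, and is the largest force I saw.
- **Other things:** The yo-yo and cup look unmoved in the last pictures, and so does the visible part of the tray. The tweezers were outside the last close-ups, so I did not re-check them, but the arm never went near them below z = 200 mm. The robot was clear of everything when I handed in.

No check failed. The force readings stayed near zero between press steps, so I confirmed the post was moving from the pictures instead.

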